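# Hold the hardware tote's gate open

## Robot

A 7-joint arm with a two-finger parallel gripper is mounted at the origin on a cart in front of the work surface, level with it; the furniture and walls round the work are solid. World frame = base frame: x ahead of the robot, y to its left, z up, the work surface at z = 0. Lengths are in m, angles in degrees, forces in N, time in s.
With the tool pointing down it reaches from about 0.425 to 0.95 m from the base axis. Payload 16.7 kg.
Tool frame: the origin (TCP) lies on the mounting face of the last link; the fingertips stand 199 mm ahead of it and the grasp point (between the pads) lies 180 mm ahead of it; z points along the fingers, y is the line along which they close (so a half turn about z gives the same grasp; the last joint's range is limited). The gripper opens to 94 mm and grips with 3 to 60 N. Pads are 16 mm wide; open, the fingers measure 119 mm over their backs; the gripper's body (75 mm by 177 mm) begins 78 mm behind the grasp point.
Start: joints at [64.945, 24.414, 4.234, 92.017, -1.954, 63.644, -3.845], TCP at [0.192, -0.647, 0.405] pointing down, gripper open.
Joint ranges: [-163.25, 163.25], [-28.42, 122.38], [-70.27, 78.77], [12.13, 141.07], [-58.53, 238.53], [9.26, 117.41], [-156.51, 156.51]. Speed limits (degrees/s): [108.29, 108.29, 136.94, 136.94, 172.46, 172.46, 172.46].

## Interface

Orientations are given as a 3x3 rotation matrix whose columns are the frame's x, y, z axes.
In Python, from station import ctrl, telemetry, optics gives the robot as it stands. Calls block until the motion is done:
- ctrl.reach(position, orientation): joint-space move of the TCP to a pose.
- ctrl.move_l(position, ori=None, velocity=0.15, stop_force=None): straight line of the TCP; ori=None keeps the orientation; velocity is the mean speed in m/s. With stop_force (N) it stops when the force on the tool has changed by that much, and returns True; else False.
- ctrl.move_joints(angles): joint-space move.
- ctrl.ungrasp() and ctrl.close(squeeze=None): open the fingers fully, or close them until they stop; squeeze is the grip in N (None keeps the last).
- ctrl.hold(seconds).
- ctrl.ik(position, orientation): joint angles nearest the present ones, or None.
- telemetry.state(): the state.
- optics.snapshot(name): name is "scene" or "top" or "wrist"; returns the picture (384x512x3 uint8, red, green, blue); there is no depth.
- optics.get_calibration(name): a dict with "fx", "fy", "cx", "cy" (pixels), "k1" (the pictures are not rectified: a ray, as slopes to the right and down, at radius r is drawn at 1 + k1 r^2 times it, then the intrinsics apply), "rvec" (rotation vector, rad) and "tvec" (3), from world to camera coordinates, as OpenCV has them; the wrist camera has in their place "hand_eye" (4x4, takes a point from camera to tool coordinates, whose origin is the TCP and whose axes are the flange's). Camera axes: x right, y down, z forward; pixel columns grow to the right and rows downward; lengths in m; the calibration is good to about 2 mm. A picture is of the moment at which its call begins: read the wrist's pose just before it. get_calibration takes no time and is no camera call.
A pose or a line that the arm cannot do raises ctrl.MotionError and nothing moves.
- ctrl.sign_off(): hands the job in; it is judged then, once.
The state is a dict: "t": time; "joint_positions": joint angles; "qd": joint speeds; "effort": joint torques, N m; "tcp_pos": TCP position; "orientation": TCP orientation; "contact_force": force on the tool from outside, world axes, zero at the start; "moment": the same for the moment, N m; "grip_width": finger opening in m; "finger_force": force on a finger pad.
Only numpy, scipy, OpenCV 4.12 (cv2) and the standard library are available. Lean on these libraries where they do the work, as an engineer would, in place of code of your own. Each camera call takes 0.05 s, during which the arm holds its last target. There are 200 camera calls.

## Task

I want to take the boxes out of the plywood tote, so hold its gate open for me. First squeeze the catch on the fixed front panel until it is fully in (it stays in), then squeeze the catch on top of the gate and, with that one pressed, swing the gate out past its half-open check until it is wide open, near its stop. The paddles are thin plastic, so squeeze with a light grip (under 80 N), leave the things in and round the tote where they are, and finish still holding the gate wide: it swings back if you let go.

Things in the scene. Friction and masses are not known exactly. Their poses are not given: they have to be found in the camera images.
- tote: Open-topped plywood tote fixed to the table, 150 (x) by 320 (y) mm, walls 108 mm high, 10 mm thick; origin at the centre of its underside, z up, its front (gate side, towards the robot) looks along its -x. In its frame the front's mid-plane is x = -75 mm: the fixed front panel spans y = -160 to -58 mm, the gate y = -55 to +145 mm. Turned up to 0.3 rad.
- gate_root (a point): Point of the plywood gate on its hinge line at table level; its axes turn with the gate: z up, the gate extends 200 mm along -y, +x is its inner face; parallel to the tote's axes when closed. The gate is 10 mm thick, its top edge 108 mm above the table. The area it sweeps is clear.
- gate_hinge (a point): Point on the gate's upright hinge axis at table level, at (-75, 145, 0) mm in the tote's frame. The gate opens outwards, towards the robot, clockwise seen from above.
- catch1_mid (a point): First catch, on the fixed front panel: midpoint between its two upright grey plastic paddles, 135 mm above the table, where the pads should squeeze. The paddles face each other along the tote's y axis, outside faces 52 mm apart at rest, 28 mm when squeezed fully. A 16 x 24 mm housing between them reaches up to 126 mm; fingers beside the paddles are free above 116 mm.
- catch2_mid (a point): Second catch, on top of the gate, 150 mm from the hinge line: midpoint between its two paddles, 135 mm above the table; built and sized like the first catch, its paddles facing each other along the gate's own y axis. The point moves with the gate. The centres of the two catches are 100 mm apart when the gate is closed.
- catch1 (a joint): Inward travel of each paddle of the first catch: 0 as found (bolt crosses the gate), 0.012 m fully squeezed; the two paddles are coupled and move together. The bolt clears the gate beyond 0.008 m. About 4 N of friction and no spring: it stays where it is left.
- catch2 (a joint): Inward travel of each paddle of the second catch: 0 as found, 0.012 m fully squeezed, coupled likewise. The bolt clears the strike on the front panel beyond 0.008 m. Its spring pushes back with 3 N at rest to 8 N fully in, so it must be kept squeezed while the gate leaves the closed position.
- gate (a joint): Angle of the gate: 0 closed, 1.40 rad at its stop. A weak spring closes it (0.40 N m per rad: 3 to 4 N at the second catch when wide). A sprung check on the hinge adds resistance from about 0.15 to 0.5 rad (up to some 6 N at the second catch), then helps; let go, the gate rests half open at about 0.75 rad. Beyond that it has to be held. Wide open means above 1.1 rad.
- paddle1 (a point): First catch's paddle on the gate's side (+y of the tote), 24 mm wide (x), 8 mm thick (y), standing 110 to 152 mm above the table; origin 108 mm above the table in the middle of its thickness.
- catch1_b: First catch's other paddle (-y side), same size and origin.
- paddle2 (a point): Second catch's paddle on the free-end side of the gate (its -y), same size and origin.
- catch2_b: Second catch's other paddle (hinge side), same size and origin.
- white_case_0: Small off-white case, 82 x 99 x 35 mm, lying in the tote; origin at the centre of its underside. Leave it.
- tape_roll: Black tape roll, 61 mm across, 18 mm high, lying in the tote; origin at the centre of its underside. Leave it.
- black_cap: Black domed cap, 68 mm across, 37 mm high, on the table to the right of the tote; origin at the centre of its underside. Leave it.
- round_tin: Grey round tin, 72 mm across, 24 mm high, on the table in front of the tote's right end; origin at the centre of its underside. Leave it.
- c_clamp_free: Steel C-clamp lying flat, 99 x 160 x 18 mm, on the table well to the right of the tote; origin at the centre of its underside. Leave it.
- olive_tin: Flat olive tin, 91 x 133 x 46 mm, on the table to the left; origin at the centre of its underside. Leave it.

How it is judged (in metres and radians):
On the way, in this order (a step that is already met when the one before it is completed fails the run):
1. the first catch (on the fixed panel) is squeezed in while the gate is closed (value of joint catch1 above 0.0095 m and value of joint gate below 0.1 rad), for 0.2 s.
2. then the second catch (on the gate) is squeezed in, the first staying in (value of joint catch2 above 0.009 m and value of joint catch1 above 0.0085 m), for 0.1 s.
3. the gate is swung past its half-open check (value of joint gate above 0.95 rad and value of joint catch1 above 0.0085 m), for 0.1 s.
At the end, for the whole second after the job is handed in: The gate stands still wide open (above 1.1 rad of 1.40), held there by the fingers (more than 1 N on the gate or its paddles), the first catch is still in (above 8.5 mm), and the six loose things are within 30 mm of where they were (value of joint gate above 1.1 rad and value of joint catch1 above 0.0085 m and velocity of joint gate between -0.1 and 0.1 rad/s and contact force between the fingers and gate above 1 N and distance of each of white_case_0, tape_roll, black_cap, round_tin, c_clamp_free, olive_tin from where it was at the start of the episode below 0.03 m); the arm keeps its last pose, push and grip.
It fails at once if the second catch is squeezed before the first (value of joint catch2 above 0.006 m and value of joint catch1 below 0.006 m).
It fails at once if a paddle is pressed with more than 80 N (contact force between the fingers and catch1 above 80 N or contact force between the fingers and catch1_b above 80 N or contact force between the fingers and catch2 above 80 N or contact force between the fingers and catch2_b above 80 N).
It fails at once if a loose thing is moved by more than 40 mm (distance of any of white_case_0, tape_roll, black_cap, round_tin, c_clamp_free, olive_tin from where it was at the start of the episode above 0.04 m).
It also fails if it takes over 53 s, if anything falls off the work surface, if the arm or the gripper's body presses on something with over 40 N, if the wrist force passes 120 N, or if a joint passes its speed limit or range.

## Working session

There is one attempt and no reset: what is moved stays moved. The work goes in short steps, each a Python script; the robot and the scene stay as the last script left them, time stands still between calls to the robot, and variables do not carry over. Pictures are saved under pics/ and viewed, at most 10 in all, crops included, and the job is handed in when it is done.

```bash
mkdir -p pics; ls
cat > h.py <<'E'
import numpy as np, cv2
from scipy.spatial.transform import Rotation as R
from station import ctrl, telemetry, optics
def cam(name, st=None):
    c=optics.get_calibration(name)
    K=np.array([[c['fx'],0,c['cx']],[0,c['fy'],c['cy']],[0,0,1]])
    if 'hand_eye' in c:
        H=np.array(c['hand_eye']); T=np.eye(4); T[:3,:3]=np.array(st['orientation']); T[:3,3]=st['tcp_pos']
        W=np.linalg.inv(T@H); Rm,t=W[:3,:3],W[:3,3]
    else: Rm=cv2.Rodrigues(np.array(c['rvec'],float))[0]; t=np.array(c['tvec'],float).ravel()
    return K,np.array([c['k1'],0,0,0.]),Rm,t
def ray(cm,uv):
    K,d,Rm,t=cm
    n=cv2.undistortPoints(np.array(uv,float).reshape(-1,1,2),K,d).reshape(-1,2)
    return -Rm.T@t, np.c_[n,np.ones(len(n))]@Rm
def onplane(cm,uv,z):
    o,d=ray(cm,uv); return o+d*((z-o[2])/d[:,2])[:,None]
def proj(cm,P):
    K,d,Rm,t=cm
    return cv2.projectPoints(np.array(P,float).reshape(-1,1,3),cv2.Rodrigues(Rm)[0],t,K,d)[0].reshape(-1,2)
def save(img,f,s=1):
    cv2.imwrite('pics/'+f,cv2.resize(img[:,:,::-1],None,fx=s,fy=s,interpolation=cv2.INTER_CUBIC))
E
python3 - <<'E'
from h import *
a=optics.snapshot('scene');b=optics.snapshot('top')
np.save('a.npy',a);np.save('b.npy',b)
save(a,'scene.png',1.56);save(b,'top.png',1.56)
for n in('scene','top'):
  c=cam(n);print(n,-c[2].T@c[3],c[2][2])
print(telemetry.state())
E
```

```text
pics
scene [-0.19410072  0.71667344  1.02750551] [ 0.5203994  -0.55035862 -0.65290877]
top [0.4164984  0.02598097 1.7623361 ] [ 0.0839861  -0.0516861  -0.99512556]
{'t': 0.1, 'joint_positions': array([64.9446825 , 24.44523044,  4.23096227, 92.04764938, -1.9551248 ,
       63.64348864, -3.84380233]), 'qd': array([-0.04177908, -0.07826064, -0.02659382, -0.07105503,  0.00631675,
        0.02134778,  0.03338937]), 'effort': array([ 5.29084937e-03, -9.37464809e+01,  3.67518134e+00, -4.55045879e+01,
       -4.87543351e-02,  1.68305822e-02,  9.95010760e-05]), 'tcp_pos': array([ 0.19154248, -0.64708006,  0.40406211]), 'orientation': array([[ 9.58877164e-01,  2.83821156e-01, -3.68381236e-04],
       [ 2.83821390e-01, -9.58876580e-01,  1.05917990e-03],
       [-5.26144758e-05, -1.12017789e-03, -9.99999371e-01]]), 'contact_force': array([-0.12861217, -0.3298689 ,  0.09636078]), 'moment': array([-0.02608115, -0.02029899, -0.01055955]), 'finger_force': 0.0, 'grip_width': 0.09384015309975165}
```

View pics/scene.png

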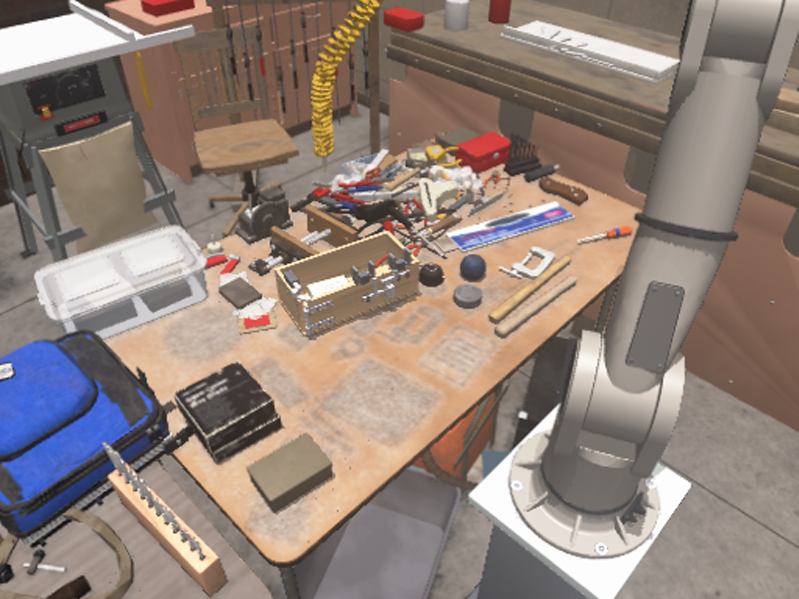

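View pics/top.png

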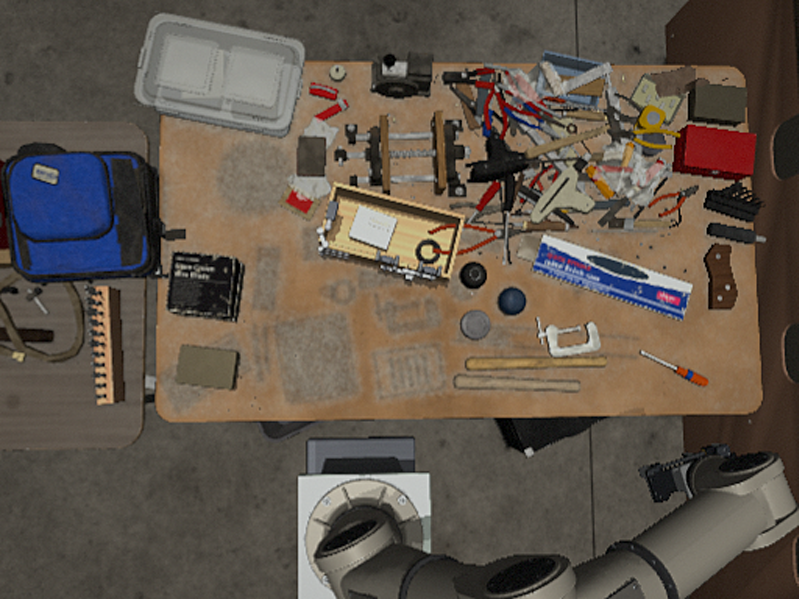

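The tote sits in the top view with its rim corners at about (333,185), (467,218), (449,280), (320,248) in the enlarged picture. The catches stand on its lower edge, near (358,262) and (412,272). I'll get a rough pose from these and then look with the wrist camera.

Run:
```python
from h import *
c=cam('top')
P=onplane(c,np.array([[333,185],[467,218],[449,280],[320,248],[358,262],[412,272]])/1.5625,.108);print(P)
ux=P[0]-P[1]; y=ux[:2]/np.linalg.norm(ux[:2]); yaw=np.arctan2(-y[0],y[1]); print('yaw',yaw)
x=np.array([y[1],-y[0]])
ctr=P[:4,:2].mean(0); print(ctr)
mid=ctr-.075*x-.055*y; print('mid front',mid)
# view from above, tool down: tool y along tote y, standoff 0.30 above the rim
Rd=np.c_[np.r_[x,0],-np.r_[y,0],[0,0,-1]]
H=np.array(optics.get_calibration('wrist')['hand_eye']);print(H.round(3))
for s in (1,-1):
  Rr=Rd@np.diag([s,s,1]);p=np.r_[mid,.135+.18+.17]
  print(s,ctrl.ik(p,Rr))
```

```text
[[ 0.82986976  0.07060973  0.108     ]
 [ 0.75171738 -0.24238095  0.108     ]
 [ 0.60568008 -0.19732432  0.108     ]
 [ 0.68160451  0.10118392  0.108     ]
 [ 0.64864288  0.01365668  0.108     ]
 [ 0.62478398 -0.11133769  0.108     ]]
yaw -0.2446921117082597
[ 0.71721793 -0.0669779 ]
mid front [ 0.63112786 -0.10217024]
[[-0.    -0.958 -0.287  0.083]
 [ 1.    -0.     0.     0.   ]
 [-0.    -0.287  0.958  0.019]
 [ 0.     0.     0.     1.   ]]
1 [  14.74343802   18.53896157  -14.65976164   90.46686596    4.86404336
   71.62022619 -104.74282787]
-1 [ 30.37504366  21.35085416 -35.7668694   89.47708969  12.83464543
  73.32746854  68.7575212 ]
```

Run:
```python
from h import *
yaw=-.2447;x=np.array([np.cos(yaw),np.sin(yaw)]);y=np.array([-x[1],x[0]])
Rd=np.c_[np.r_[x,0],-np.r_[y,0],[0,0,-1]]
ctrl.reach(np.r_[.631,-.102,.485],Rd); ctrl.hold(.3)
st=telemetry.state();w=optics.snapshot('wrist');np.save('w.npy',w);np.save('st.npy',st,allow_pickle=True)
save(w,'w1.png',1.56);print(st['tcp_pos'],st['t'],st['contact_force'])
c=cam('wrist',st)
for z in(.108,.152):print(proj(c,np.array([[.631-.0*x[0],-.102,z],[.631+.05*y[0],-.102+.05*y[1],z],[.631-.05*y[0],-.102-.05*y[1],z]]))*1.5625)
```

```text
[ 0.63095846 -0.10227943  0.48495857] 2.9 [ 0.11148609  0.9110254  -0.05001692]
[[410.03234834 269.08947885]
 [342.79453465 269.12575909]
 [477.26401593 269.03773754]]
[[409.91892464 284.26092527]
 [333.94337212 284.30637001]
 [485.88639742 284.20551648]]
```

View pics/w1.png

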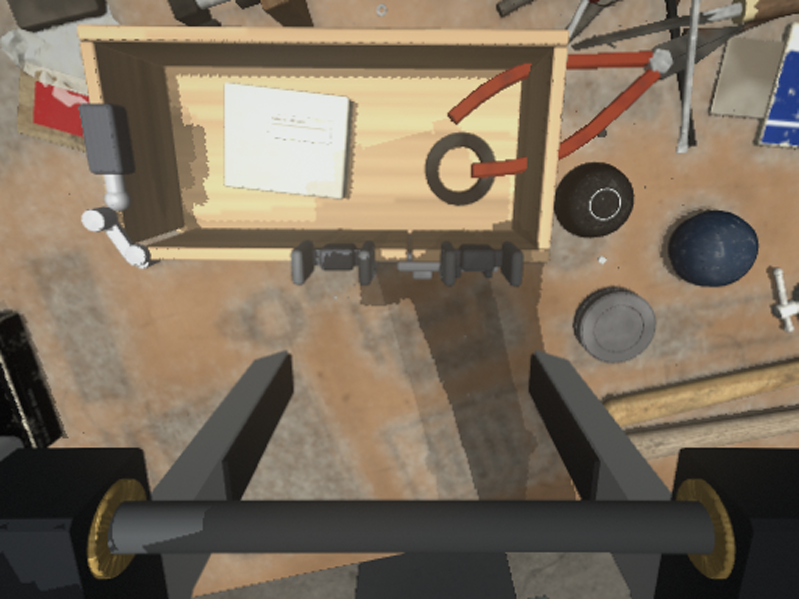

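The wrist view shows catch 2 on the left (x 292–375, y 240–285), catch 1 on the right (x 442–523), the panel gap at about x 410, and the rim's front edge at about y 258. A clamp sits at the hinge corner. I'll enlarge the catches.

Run:
```python
from h import *
w=np.load('w.npy');save(w[145:190,180:345],'crop.png',4.8)
```

```text
(no output)
```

View pics/crop.png

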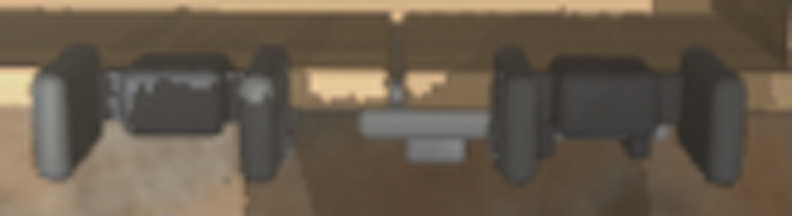

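The paddle top faces have their centres at these crop pixels: catch 2 at x 51 and 260, row about 126; catch 1 at x 516 and 727, row about 130. The spacing matches 100 mm. I'll move above catch 1 and look once more on the way down.

```bash
cat >> h.py <<'E'
def rd(yaw):
    c,s=np.cos(yaw),np.sin(yaw); return np.array([[c,s,0],[s,-c,0],[0,0,-1.]])
E
python3 - <<'E'
from h import *
st=np.load('st.npy',allow_pickle=True).item();c=cam('wrist',st)
p=np.array([[155.5,126],[621.5,130]])/4.8+[179.9,144.9]
P=onplane(c,p,.152);print(P)
c2,c1=P[0,:2],P[1,:2];y=(c2-c1)/np.linalg.norm(c2-c1);yaw=np.arctan2(-y[0],y[1]);print(np.linalg.norm(c2-c1),yaw)
x=np.array([y[1],-y[0]]);hinge=c2+.15*y;print('hinge',hinge)
np.save('m.npy',np.r_[c1,c2,yaw])
# reach check
for a in np.arange(0,1.31,.1):
    d=-np.array([-np.sin(yaw-a),np.cos(yaw-a)]);q=ctrl.ik(np.r_[hinge+.15*d,.315],rd(yaw-a));print(round(a,1),None if q is None else q.round(0))
ctrl.reach(np.r_[c1,.42],rd(yaw));ctrl.hold(.2)
st=telemetry.state();w=optics.snapshot('wrist');save(w,'w2.png',1.56)
np.save('w.npy',w);np.save('st.npy',st,allow_pickle=True)
E
```

```text
[[ 0.65437507 -0.0553395   0.152     ]
 [ 0.6295166  -0.15103457  0.152     ]]
0.09887107666268649 -0.25415028035575743
hinge [0.69208853 0.08984209]
0.0 [  10.   28.  -15.   98.    9.   55. -112.]
0.1 [  10.   27.  -14.  100.    8.   54. -118.]
0.2 [   9.   26.  -14.  102.    7.   53. -124.]
0.3 [   8.   25.  -13.  104.    7.   52. -130.]
0.4 [   7.   24.  -13.  106.    6.   51. -136.]
0.5 [   5.   23.  -12.  107.    6.   51. -143.]
0.6 [   4.   22.  -12.  109.    6.   50. -149.]
0.7 [   2.   21.  -10.  110.    5.   50. -156.]
0.8 [ -29.   21.   26.  113.  -12.   49. -147.]
0.9 [ -31.   21.   26.  113.  -12.   48. -155.]
1.0 [ -41.   22.   37.  114.  -17.   49. -156.]
1.1 [ -57.   30.   59.  115.  -32.   53. -149.]
1.2 [ -59.   30.   59.  116.  -32.   53. -156.]
1.3 [ -66.   37.   70.  116.  -42.   58. -154.]
```

View pics/w2.png

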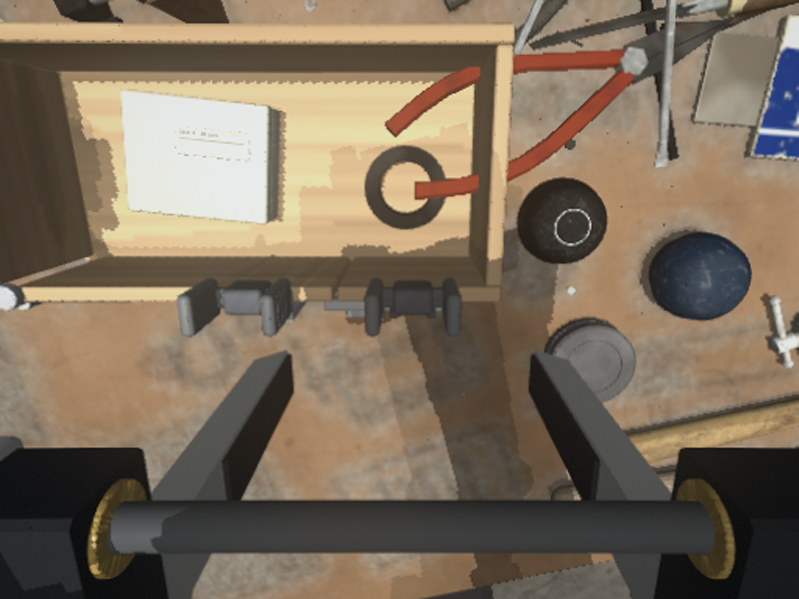

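Centred over catch 1, the view shows its paddles at x 367–380 and 446–460, rows about 285–334. Opening the gate drives joint 7 to its limit in this grasp, so I'll use the half-turned grasp.

Run:
```python
from h import *
m=np.load('m.npy');c1,c2,yaw=m[:2],m[2:4],m[4]
F=np.diag([-1,-1,1])
ctrl.reach(np.r_[c1,.42],rd(yaw)@F);ctrl.hold(.2)
st=telemetry.state();w=optics.snapshot('wrist')
np.save('w.npy',w);np.save('st.npy',st,allow_pickle=True)
c=cam('wrist',st);p=proj(c,[[*c1,.152],[*c2,.152]]);print(p,st['joint_positions'].round(0),st['tcp_pos'])
o=(p.mean(0)-[100,55]).astype(int);print(o);save(w[o[1]:o[1]+110,o[0]:o[0]+200],'crop2.png',4)
```

```text
[[262.55749624 201.96115419]
 [143.41214193 202.0204512 ]] [  18.   22.  -13.   94.    5.   65. -101.] [ 0.62952104 -0.1510246   0.42005106]
[102 146]
```

View pics/crop2.png

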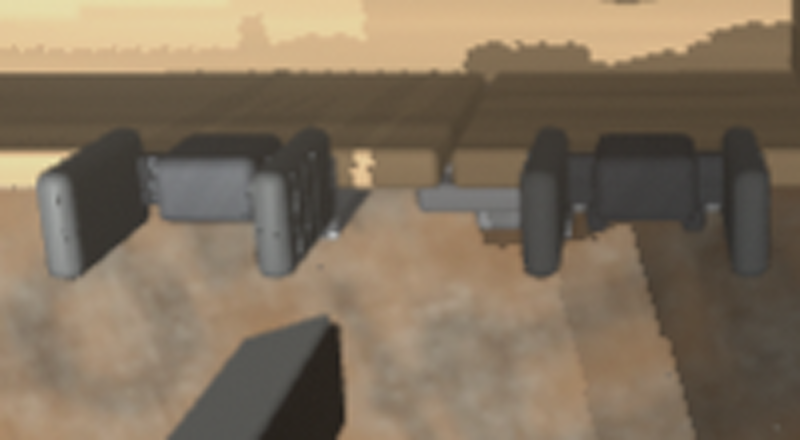

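Run:
```python
from h import *
m=np.load('m.npy');c1,c2,yaw=m[:2],m[2:4],m[4]
F=np.diag([-1,-1,1]);st=telemetry.state();print(st['t'],st['orientation'].round(2),'\n',(rd(yaw)@F).round(2))
for Q in(rd(yaw),rd(yaw)@F):
  print(ctrl.ik(np.r_[c1,.42],Q))
# catch tops in last view
st=np.load('st.npy',allow_pickle=True).item();c=cam('wrist',st)
print(st['orientation'].round(2))
p=np.array([[(57+275)/2,225],[(543+750)/2,225]])/4+[101.9,145.9]
P=onplane(c,p,.152);print(P,P[0]-P[1])
```

```text
4.125 [[ 0.97 -0.25 -0.  ]
 [-0.25 -0.97  0.  ]
 [-0.   -0.   -1.  ]] 
 [[-0.97  0.25  0.  ]
 [ 0.25  0.97  0.  ]
 [ 0.    0.   -1.  ]]
[  17.93079748   21.76216366  -13.31691905   94.01327843    5.41321883
   64.85564359 -101.33489372]
[  17.93079748   21.76216366  -13.31691905   94.01327843    5.41321883
   64.85564359 -101.33489372]
[[ 0.97 -0.25  0.  ]
 [-0.25 -0.97  0.  ]
 [ 0.   -0.   -1.  ]]
[[ 0.65427102 -0.05528941  0.152     ]
 [ 0.62915384 -0.15177159  0.152     ]] [0.02511718 0.09648218 0.        ]
```

IK picks the symmetric grasp nearest the present joints, so I'll turn joint 7 by 180° directly. Both views agree on the catches to within 1 mm. Next I'll squeeze catch 1.

Run:
```python
from h import *
c1=np.array([.6293,-.1515]);c2=np.array([.6544,-.0553]);y=(c2-c1)/np.linalg.norm(c2-c1);yaw=np.arctan2(-y[0],y[1])
m=np.r_[c1,c2,yaw];np.save('m.npy',m)
q=telemetry.state()['joint_positions'].copy();q[6]+=180
ctrl.move_joints(q)
hinge=c2+.15*y
for a in np.arange(0,1.31,.1):
    d=-np.array([-np.sin(yaw-a),np.cos(yaw-a)]);q=ctrl.ik(np.r_[hinge+.15*d,.315],rd(yaw-a));print(round(a,1),None if q is None else q.round(0))
print(ctrl.move_l(np.r_[c1,.42],rd(yaw)))
s=ctrl.move_l(np.r_[c1,.315],velocity=.06,stop_force=12);st=telemetry.state();print(s,st['tcp_pos'],st['contact_force'])
if not s:
    ctrl.close(25);ctrl.hold(.5);st=telemetry.state();print(st['t'],st['grip_width'],st['finger_force'],st['contact_force'],st['joint_positions'].round(0))
```

```text
0.0 [-44.  49.  69. 101. -50.  67. -64.]
0.1 [-45.  47.  69. 103. -49.  66. -70.]
0.2 [-47.  46.  69. 105. -48.  64. -76.]
0.3 [-48.  44.  69. 107. -47.  63. -82.]
0.4 [-50.  43.  69. 109. -46.  62. -89.]
0.5 [-51.  42.  69. 110. -46.  61. -96.]
0.6 [ -53.   41.   69.  112.  -45.   60. -103.]
0.7 [ -55.   40.   69.  113.  -44.   60. -110.]
0.8 [ -57.   39.   69.  114.  -43.   59. -117.]
0.9 [ -59.   38.   70.  115.  -43.   58. -125.]
1.0 [ -61.   38.   70.  115.  -43.   58. -132.]
1.1 [ 33.  30. -59. 111.  30.  57. 153.]
1.2 [ 17.  23. -38. 111.  18.  52. 157.]
1.3 [ 14.  23. -37. 111.  17.  52. 150.]Traceback (most recent call last):
  File "<stdin>", line 9, in <module>
station.MotionError: the arm cannot follow that straight line within its joint ranges
```

Run:
```python
from h import *
m=np.load('m.npy');c1,c2,yaw=m[:2],m[2:4],m[4];F=np.diag([-1,-1,1]);y=np.array([-np.sin(yaw),np.cos(yaw)])
st=telemetry.state();print(st['joint_positions'].round(0),st['orientation'].round(2),st['tcp_pos'])
hinge=c2+.15*y
for a in np.arange(0,1.31,.2):
    d=-np.array([-np.sin(yaw-a),np.cos(yaw-a)]);q=ctrl.ik(np.r_[hinge+.15*d,.315],rd(yaw-a)@F);print(round(a,1),None if q is None else q.round(0))
print(ctrl.move_l(np.r_[c1,.42],rd(yaw)@F))
s=ctrl.move_l(np.r_[c1,.315],velocity=.06,stop_force=12);st=telemetry.state();print(s,st['tcp_pos'],st['contact_force'])
if not s:
    ctrl.close(25);ctrl.hold(.5);st=telemetry.state();print(st['t'],st['grip_width'],st['finger_force'],st['contact_force'],st['joint_positions'].round(0))
```

```text
[ 18.  22. -13.  94.   5.  65.  79.] [[-0.97  0.25  0.  ]
 [ 0.25  0.97  0.  ]
 [ 0.    0.   -1.  ]] [ 0.62952649 -0.15101333  0.42002256]
0.0 [ 10.  28. -14.  98.   8.  55.  68.]
0.2 [  8.  26. -13. 102.   7.  53.  56.]
0.4 [  6.  23. -12. 106.   6.  51.  44.]
0.6 [  3.  22. -10. 109.   5.  50.  31.]
0.8 [ -1.  20.  -9. 111.   4.  49.  18.]
1.0 [ -4.  19.  -8. 112.   4.  49.   4.]
1.2 [ -8.  19.  -7. 113.   3.  49. -11.]
False
False [ 0.62938755 -0.15151618  0.3152978 ] [ 0.38526696  0.69175618 -0.07733672]
10.5667 0.02727560908556543 24.99643474817276 [ 1.91403033  5.4304712  -0.47287202] [ 17.  27. -13. 100.   7.  54.  77.]
```

Width is 27 mm with 25 N, so catch 1 is fully in. Next is catch 2.

Run:
```python
from h import *
m=np.load('m.npy');c1,c2,yaw=m[:2],m[2:4],m[4]
ctrl.ungrasp();ctrl.move_l(np.r_[c1,.375],velocity=.1)
ctrl.move_l(np.r_[c2,.375],velocity=.1)
s=ctrl.move_l(np.r_[c2,.315],velocity=.06,stop_force=12);print(s)
if not s:
    ctrl.close(40);ctrl.hold(.5);st=telemetry.state();print(st['t'],st['grip_width'],st['finger_force'],st['contact_force'],st['tcp_pos'])
```

```text
False
16.2583 0.026958699574896706 39.99391436576843 [ 1.56062753  5.86146333 -0.64933681] [ 0.65459332 -0.0542375   0.31507432]
```

```bash
cat > swing.py <<'E'
from h import *
import sys
a0,a1=map(float,sys.argv[1:])
m=np.load('m.npy');c1,c2,yaw=m[:2],m[2:4],m[4];F=np.diag([-1,-1,1])
hinge=c2+.15*np.array([-np.sin(yaw),np.cos(yaw)])
n=int(round((a1-a0)/.08))
for a in np.linspace(a0,a1,n+1)[1:]:
    w=yaw-a;ctrl.move_l(np.r_[hinge-.15*np.array([-np.sin(w),np.cos(w)]),.315],rd(w)@F,velocity=.04)
    st=telemetry.state();f=st['contact_force'];l=rd(w).T@f
    print(round(a,2),round(st['t'],1),'w',round(st['grip_width'],4),'f gate x,y',l[0].round(1),-l[1].round(1),f[2].round(1),'mz',st['moment'][2].round(2))
    if np.linalg.norm(f)>35: print('high');break
E
python3 swing.py 0 .24
```

```text
0.08 16.7 w 0.0269 f gate x,y -0.3 6.2 -2.7 mz 0.05
0.16 17.2 w 0.0268 f gate x,y 1.2 6.6 -3.7 mz 0.06
0.24 17.6 w 0.0274 f gate x,y 1.5 6.1 -3.3 mz 0.1
```

```bash
python3 swing.py .24 .56
python3 - <<'E'
from h import *
save(optics.snapshot('wrist'),'w5.png',1.56)
E
```

```text
0.32 18.1 w 0.0268 f gate x,y 0.0 7.2 -3.4 mz 0.1
0.4 18.5 w 0.0269 f gate x,y 0.9 6.4 -4.6 mz 0.12
0.48 19.0 w 0.0268 f gate x,y -2.6 5.3 -4.1 mz 0.07
0.56 19.4 w 0.0269 f gate x,y 0.3 6.5 -5.5 mz 0.08
```

View pics/w5.png

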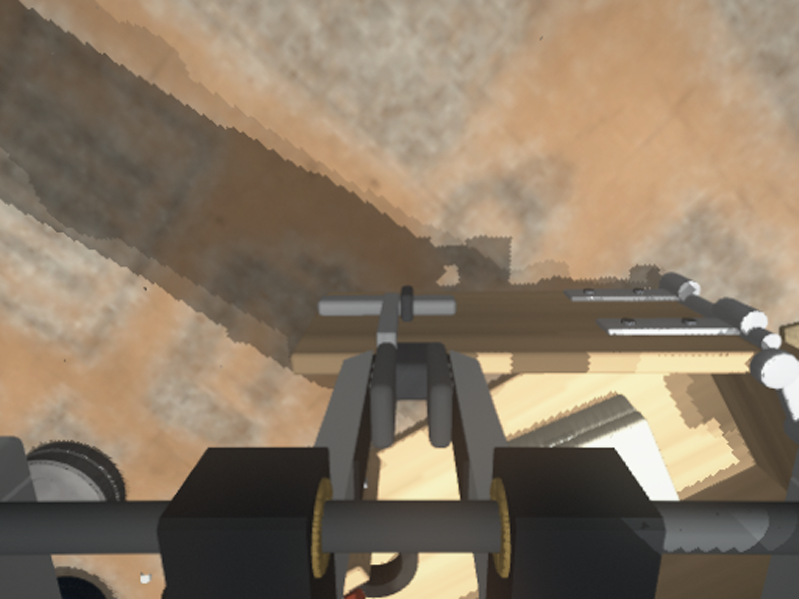

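The gate has opened along with the gripper: it lies across the view at rows 290–375, with its catch held between the fingers at about (410,395). I'll carry on to wide open.

```bash
python3 swing.py .56 1.28
python3 - <<'E'
from h import *
ctrl.hold(.5)
st=telemetry.state();print(st['t'],st['grip_width'],st['contact_force'],st['finger_force'],st['joint_positions'].round(0))
a=optics.snapshot('scene');save(a[130:260,100:320],'s6.png',3.5)
E
```

```text
0.64 19.9 w 0.027 f gate x,y 1.6 5.5 -5.3 mz 0.12
0.72 20.4 w 0.0271 f gate x,y -4.6 4.5 -2.2 mz 0.06
0.8 20.8 w 0.0272 f gate x,y -5.2 4.5 -3.7 mz -0.08
0.88 21.3 w 0.0272 f gate x,y 1.4 6.5 -5.9 mz 0.25
0.96 21.7 w 0.0271 f gate x,y 0.3 4.6 -5.8 mz 0.3
1.04 22.2 w 0.0271 f gate x,y 1.3 5.7 -5.4 mz 0.3
1.12 22.6 w 0.0271 f gate x,y 0.5 6.0 -6.1 mz 0.36
1.2 23.1 w 0.027 f gate x,y -0.4 5.0 -4.6 mz 0.33
1.28 23.5 w 0.0268 f gate x,y 1.5 4.4 -3.4 mz 0.36
24.0083 0.02693858302530131 [ 4.67677874 -1.09013794 -1.88640907] 40.03421723842621 [-13.  19.  -3. 113.   1.  48. -15.]
```

View pics/s6.png

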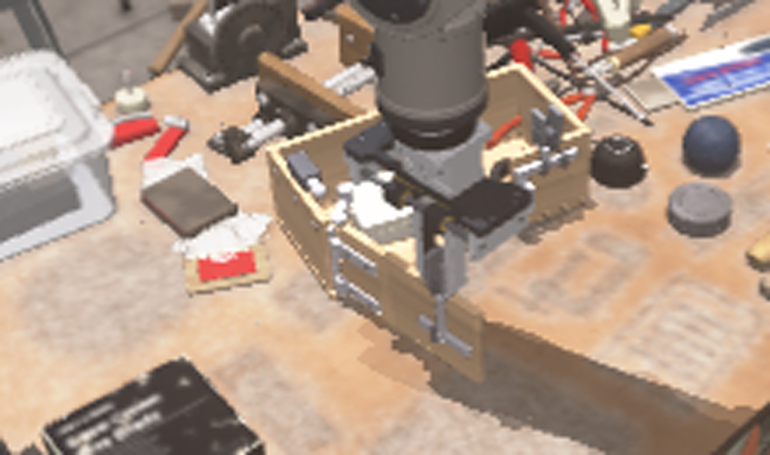

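The gate stands wide open, free end at about (480,350), still held in the fingers. The tins, cap and boxes look undisturbed.

```bash
python3 -c "
from h import *
print(ctrl.sign_off())"
```

```text
the job is handed in; nothing more can be done
None
```

I handed the job in with catch 1 squeezed fully in and the gate swung to about 1.28 rad, judged from the gripper's angle, held there by a 40 N grip on catch 2; the loose things looked undisturbed in the last picture.

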